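# Put the block scraper back in its slanted slot

### The job

Take the red-handled block scraper out of the white drip rack and slide its blade edgewise into the slot of the slanted wooden block, fully home so that the handle sits against the block, then let go. Leave the other things on the table where they are.

Things in the scene. Friction and masses are not known exactly. Their poses are not given: they have to be found in the camera images.
- scraper: Loose, 0.3 kg. Steel blade 80 wide (72 in its last 10), 4 thick, 75 long, under a red slab handle 110 wide, 26 thick, 45 tall. Origin: middle of the blade's free edge; z from there up to the handle (handle at z 75 to 120 mm), x along the width, y across. Faces and ends are alike: it may go in either way round. Starts upright, blade down, in the rack, its edge 12 mm above the table.
- rack: White plastic drip rack, fixed: tray 170 x 120, 22 high, with blue guides up to 55 mm above the table that hold the blade upright with 1 mm play a side. The scraper lifts straight up out of it. Origin: on the table under its centre; x along the blade's width, y across the blade, z up.
- block: Slanted wooden block, fixed, on a dark foot 200 x 100, 14 thick; about 170 mm high. Origin: on the table straight under the centre of the slot's mouth, which is 135 mm up. z up; x points from the sloping top face (on the robot's side) to the block's back.
- slot: Slotted part of the block, 120 x 54 x 108. Origin: centre of the mouth, in the sloping top face. z points out of the slot, 35 degrees from vertical, leaning to the robot; x along the slot (uphill), y across. Slot 90 long, 10 wide, 100 deep, mouth flared to 18 wide over the first 6 mm. Fully home, the handle rests on the face and the scraper's origin is at z = -75 mm here.
- stomper: White plastic meat stomper, standing, 54 mm across, 170 high. Bystander. Origin: centre of its underside.
- bottle: Green bottle with a white cap, 64 mm across, 170 high, standing. Bystander. Origin: centre of its underside.
- grinder_plate: Steel grinder disc with a hole, 82 mm across, 12 thick, lying flat. Bystander. Origin: centre of its underside.
- carton: Small cardboard carton 120 x 90 x 100 mm. Bystander. Origin: centre of its underside.
Things that resemble listed ones, but are neither listed nor needed, are in the scene too. Leave any blue or purple look-alike of the scraper alone.

How it is judged (in metres and radians):
At the end, for the whole second after the job is handed in: The scraper stands in the slot, released and at rest: its blade edge at least 66 mm below the mouth (75 is fully home), within 12 mm of the slot's middle lengthwise and 8 mm across, and its z axis within 0.15 rad of the slot's (z of scraper in the frame of slot below -0.066 m and x of scraper in the frame of slot between -0.012 and 0.012 m and y of scraper in the frame of slot between -0.008 and 0.008 m and angle between the z axis of scraper and the z axis of slot, either way round below 0.15 rad and linear speed of scraper below 0.02 m/s); the robot touches nothing.
It fails at once if the stomper is moved by more than 30 mm (distance of stomper from where it was at the start of the episode above 0.03 m).
It fails at once if the bottle is moved by more than 30 mm (distance of bottle from where it was at the start of the episode above 0.03 m).
It fails at once if the grinder plate is moved by more than 30 mm (distance of grinder_plate from where it was at the start of the episode above 0.03 m).
It fails at once if the carton is moved by more than 30 mm (distance of carton from where it was at the start of the episode above 0.03 m).
It also fails if it takes over 42 s, if anything falls off the work surface, if the arm or the gripper's body presses on something with over 40 N, if the wrist force passes 120 N, or if a joint passes its speed limit or range.

### The arm

A 6-joint arm with a two-finger parallel gripper is mounted at the origin on the work surface. World frame = base frame: x ahead of the robot, y to its left, z up, the work surface at z = 0. Lengths are in m, angles in degrees, forces in N, time in s.
With the tool pointing down it reaches from about 0.375 to 0.9 m from the base axis. Payload 3.1 kg.
Tool frame: the origin (TCP) lies at the very end of the fingers, on their centre line; the grasp point (between the pads) lies 19 mm behind it; z points along the fingers, y is the direction in which the jaws open and shut (so a half turn about z gives the same grasp; the last joint's range is limited). The gripper opens to 87 mm and grips with 3 to 60 N. Pads are 19 mm wide; open, the fingers measure 117 mm over their backs; the gripper's body (75 mm by 190 mm) begins 51 mm behind the grasp point.
Start: joints at [60.934, 30.224, 82.088, -0, 67.689, -10.227], TCP at [0.202, 0.592, 0.223] pointing down, gripper open.
Joint ranges: [-176.69, 176.69], [-43.24, 126.21], [12.49, 139.97], [-82, 262], [0, 151.66], [-163.58, 163.58]. Speed limits (degrees/s): [159.86, 159.86, 180, 180, 180, 180].

### API

Orientations are given as a 3x3 rotation matrix whose columns are the frame's x, y, z axes.
In Python, from rig import bot gives the robot as it stands. The module is installed in compiled form; this text tells all that it offers.
- The arm moves only by the tool play_rows, never from a script. Its argument "targets" is a list of rows, each a list of 7 numbers: the closure, from 0 (fully open) to 1 (shut), then the shift along the world's x, y, z in m, then the turn, a rotation vector about the world's x, y, z in rad. A call has 1 to 12 rows; each row shifts and turns the commanded pose from where the row before left it; what a row does not reach is not made up. A row lasts 1/8 s, in which the tool goes at most 62.5 mm and 10.7 degrees, less where a joint would pass 70% of its speed; a pose out of reach is approached as far as the arm can. A call with a gripper value outside its range is refused whole. The fingers move at their own pace and stop on an object; the grip force is fixed at half the most. Time passes only in rows, so rows that do not move let the fingers close. It gives the time, the measured TCP pose, the force and the opening at its end, in the units of the state.
- bot.read_state(): the state, without advancing time (a new reading comes with each control period).
- bot.capture(name): name is "side" or "top" or "wrist"; returns the picture (420x560x3 uint8, blue, green, red); there is no depth.
- bot.get_calibration(name): a dict with "fx", "fy", "cx", "cy" (pixels), "R" (3x3) and "t" (3): a world point X has camera coordinates R X + t. Camera axes: x right, y down, z forward; pixel columns grow to the right and rows downward; lengths in m; the calibration is good to about 2 mm. A picture is of the moment at which its call begins: read the wrist's pose just before it. get_calibration takes no time and is no camera call; for the wrist camera it gives the pose at the moment of the call.
- bot.hand_in(): hands the job in, once; it reports no verdict.
The state is a dict: "time_s": time; "joint_positions": joint angles; "qvel": joint speeds; "tau": joint torques, N m; "position": TCP position; "tcp_rot": TCP orientation; "force": force on the tool from outside, world axes, zero at the start; "moment": the same for the moment, N m; "opening": opening from 0.0 (shut) to 1.0 (fully open).
Only numpy, scipy, OpenCV 4.12 (cv2) and the standard library are available. Lean on these libraries where they do the work, as an engineer would, in place of code of your own. Each camera call takes 0.05 s, during which the arm holds its last target. There are 200 camera calls.

## Working session

There is one attempt and no reset: what is moved stays moved. The work goes in short steps, Python scripts to look and compute and a tool call to move; the robot and the scene stay as the last step left them, time stands still between calls to the robot, and variables do not carry over. Pictures are saved under pics/ and viewed, about 8 in all and at most 12, crops included, and the job is handed in when it is done.

Besides the shell and the picture viewer there is one more tool, called after ">>>" as name(argument=value, ...) on one line, values as JSON. play_rows: Moves the arm, as the interface text tells. Its arguments: {"type":"object","properties":{"targets":{"type":"array","items":{"type":"array","items":{"type":"number"}}}},"required":["targets"]}

```bash
mkdir -p pics; python3 - <<'E'
from rig import bot
import cv2,numpy as np
s=bot.read_state();print(s)
for n in("top","side"):
    c=bot.get_calibration(n);print(n,c)
    cv2.imwrite(f"pics/{n}0.png",bot.capture(n))
E
```

```text
{'time_s': 0.0, 'joint_positions': array([ 6.09338001e+01,  3.02794638e+01,  8.21588114e+01, -8.78324084e-04,
        6.76888235e+01, -1.02283186e+01]), 'qvel': array([-0.08106001, -0.04757512, -0.09425342,  0.01315833,  0.03417779,
       -0.06133172]), 'tau': array([ 1.96472394e-05, -4.40039492e+01, -1.76595175e+01,  6.32483256e-02,
        5.80889569e-02, -1.73126941e-04]), 'position': array([0.20142089, 0.59085566, 0.22155285]), 'tcp_rot': array([[-9.46437668e-01,  3.22884818e-01, -1.06529272e-03],
       [ 3.22886352e-01,  9.46435744e-01, -1.94580498e-03],
       [ 3.79960217e-04, -2.18555161e-03, -9.99997539e-01]]), 'force': array([ 0.08982021,  0.16084849, -0.83381446]), 'moment': array([-3.94766132e-05,  5.01054152e-02,  5.25206682e-04]), 'opening': 0.998891131182652}
top {'fx': 516.4089441818974, 'fy': 516.4089441818974, 'cx': 284.75290397805384, 'cy': 217.1290015020316, 'R': array([[-1.18043444e-02, -9.99928222e-01, -2.05164276e-03],
       [-9.81922633e-01,  1.19793748e-02, -1.88903251e-01],
       [ 1.88914269e-01, -2.15324580e-04, -9.81993560e-01]]), 't': array([0.01399431, 0.59097074, 1.47465438])}
side {'fx': 501.0385942103637, 'fy': 501.0385942103637, 'cx': 268.953673637602, 'cy': 217.67292940252906, 'R': array([[ 0.9009907 , -0.43374866, -0.00882367],
       [-0.31960208, -0.64985501, -0.68959624],
       [ 0.29337734,  0.62413986, -0.7241403 ]]), 't': array([-0.51410946,  0.26010881,  1.30270888])}
```

View pics/top0.png

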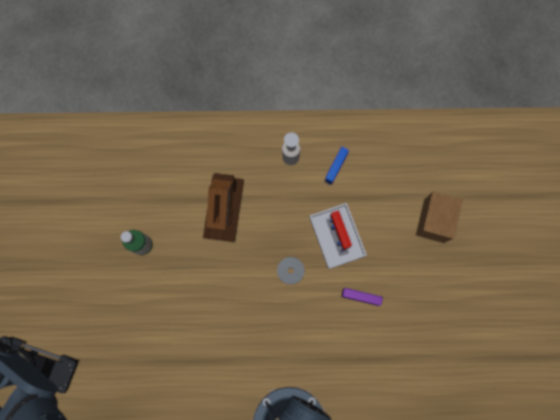

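View pics/side0.png

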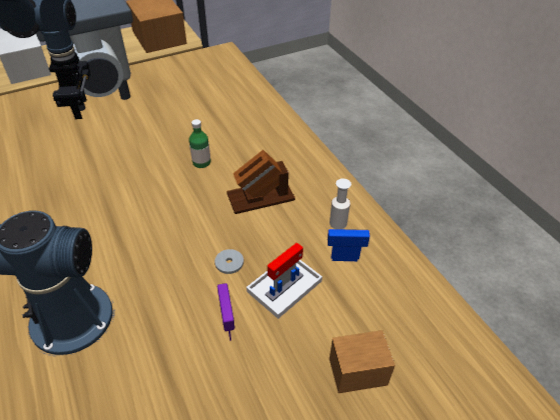

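The top view shows the rack with the red handle at about (340,230), the block's slot at (217,208), the bottle at (135,240), the stomper at (290,150), the disc at (290,270) and the carton at (440,217). The side view agrees. Next I'll turn these pixels into positions.

```bash
cat > h.py <<'E'
import numpy as np,cv2
from rig import bot
def ray(c,px):
    R,t=np.array(c["R"]),np.array(c["t"])
    d=R.T@np.array([(px[0]-c["cx"])/c["fx"],(px[1]-c["cy"])/c["fy"],1]); return -R.T@t,d
def onz(c,px,z):
    o,d=ray(c,px); return o+d*(z-o[2])/d[2]
def proj(c,X):
    p=np.array(c["R"])@X+c["t"]; return np.array([c["fx"]*p[0]/p[2]+c["cx"],c["fy"]*p[1]/p[2]+c["cy"]])
def big(m):
    return max(cv2.findContours(m.astype(np.uint8),0,2)[0],key=cv2.contourArea)
def redmask(im):
    b,g,r=[im[...,i].astype(int) for i in range(3)]; return (r>110)&(g<60)&(b<60)
E
python3 - <<'E'
from h import *
im=cv2.imread("pics/top0.png");c=bot.get_calibration("top")
k=big(redmask(im));print("red",cv2.minAreaRect(k))
bx=cv2.boxPoints(cv2.minAreaRect(k))
for p in bx: print(p,onz(c,p,.132).round(4))
hsv=cv2.cvtColor(im,cv2.COLOR_BGR2HSV)
m=(hsv[...,1]<50)&(hsv[...,2]>130);w=np.zeros_like(m);w[195:275,300:375]=1
k=big(m&w);r=cv2.minAreaRect(k);print("rack",r)
for p in cv2.boxPoints(r): print(p,onz(c,p,.022).round(4))
for n,p,z in(("bottle",(127,237),.17),("stomper",(291,139),.17),("disc",(290,270),.012),("carton",(444,212),.1),("block",(217,208),.135)):print(n,onz(c,p,z).round(3))
cv2.imwrite("pics/crop_top.png",cv2.resize(im[165:250,195:255],None,fx=7,fy=7,interpolation=2))
s=cv2.imread("pics/side0.png")
E
```

```text
red ((340.728759765625, 229.91290283203125), (37.5575065612793, 7.831897258758545), 69.14553833007812)
[330.38422 213.75845] [ 0.5846 -0.1218  0.132 ]
[337.703   210.97034] [ 0.5924 -0.1427  0.132 ]
[351.0733  246.06735] [ 0.4922 -0.1768  0.132 ]
[343.75452 248.85547] [ 0.4847 -0.1561  0.132 ]
rack ((337.8213806152344, 235.0199432373047), (57.41028594970703, 40.496707916259766), 69.59011840820312)
[308.83374 215.17813] [ 0.6028 -0.0662  0.022 ]
[346.78815 201.05557] [ 0.6453 -0.1829  0.022 ]
[366.80902 254.86176] [ 0.4799 -0.237   0.022 ]
[328.8546 268.9843] [ 0.439  -0.1224  0.022 ]
bottle [0.519 0.437 0.17 ]
stomper [ 0.794 -0.013  0.17 ]
disc [ 0.438 -0.007  0.012]
carton [ 0.592 -0.452  0.1  ]
block [0.605 0.198 0.135]
```

View pics/crop_top.png

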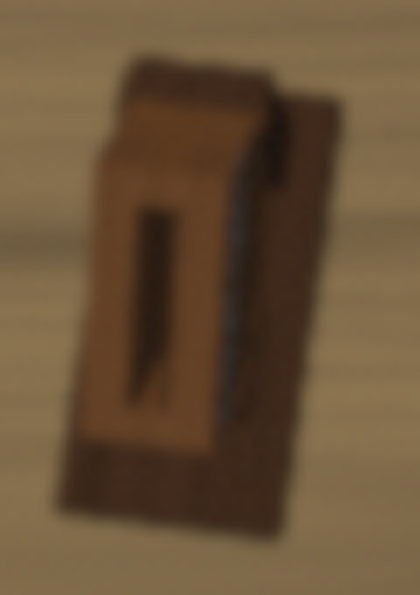

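The crop shows the slot's ends at crop pixels (155,210) and (140,405), and the right edge of the foot running from (340,100) to (285,540). I'll work out the slot pose from these.

```bash
python3 - <<'E'
from h import *
c=bot.get_calibration("top");f=lambda u,v:(195+u/7,165+v/7)
a=onz(c,f(155,210),.161);b=onz(c,f(140,405),.109);print(a,b,(a+b)/2,np.linalg.norm(a-b),np.degrees(np.arctan2(*(a-b)[1::-1])))
p=onz(c,f(340,100),.014);q=onz(c,f(285,540),.014);r=onz(c,f(55,515),.014);print(p,q,r,np.degrees(np.arctan2(*(p-q)[1::-1])),np.degrees(np.arctan2(*(r-q)[1::-1]))-90)
cv2.imwrite("pics/w0.png",bot.capture("wrist"));w=bot.get_calibration("wrist");s=bot.read_state()
R=s["tcp_rot"];print("cam in tool",R.T@(-w["R"].T@w["t"]-s["position"]),(w["R"]@R),w["fx"],w["cx"],w["cy"])
E
```

```text
[0.63594355 0.19426229 0.161     ] [0.56673947 0.20627925 0.109     ] [0.60134151 0.20027077 0.135     ] 0.08739343271475573 -9.850918073010146
[0.71995461 0.1328217  0.014     ] [0.52411061 0.15591795 0.014     ] [0.53621499 0.25539101 0.014     ] -6.725930877823922 -6.937926059534959
cam in tool [ 7.48085379e-02 -4.30223534e-05 -1.62504520e-01] [[ 2.91589993e-04  9.99999934e-01 -2.18810554e-04]
 [-9.61114499e-01  2.19826831e-04 -2.76150088e-01]
 [-2.76150022e-01  2.90824598e-04  9.61114499e-01]] 289.154630221325 278.83264835137015 209.63921522262493
```

```bash
cat >> h.py <<'E'
from scipy.spatial.transform import Rotation as Ro
def slotR(yaw): # slot frame
    return (Ro.from_euler("z",yaw,degrees=True)*Ro.from_euler("y",-35,degrees=True)).as_matrix()
def toolR(S): return S@np.diag([-1,1,-1])   # tool z=-S z, tool x=-S x
def go(pos,R):
    s=bot.read_state(); print("shift",(np.array(pos)-s["position"]).round(4),"rotvec",Ro.from_matrix(R@s["tcp_rot"].T).as_rotvec().round(4),"F",s["force"].round(1),"t",s["time_s"],"q",s["joint_positions"].round(0))
E
python3 - <<'E'
from h import *
S=slotR(-6.8);m=np.array([.602,.2,.135]);print(m+.08*S[:,2]);go(m+.08*S[:,2],toolR(S))
E
```

```text
[0.55643667 0.2054331  0.20053216]
shift [ 0.3549 -0.3856 -0.0212] rotvec [-0.1342 -0.5973  0.204 ] F [0.  0.6 0.7] t 0.15 q [ 61.  30.  82.  -0.  68. -10.]
```

>>> play_rows(targets=[[0,0,0,0.05,0,0,0],[0,0,0,0.05,0,0,0],[0,0.04,-0.043,0,-0.015,-0.066,0.023],[0,0.04,-0.043,0,-0.015,-0.066,0.023],[0,0.04,-0.043,0,-0.015,-0.066,0.023],[0,0.04,-0.043,0,-0.015,-0.066,0.023],[0,0.04,-0.043,0,-0.015,-0.066,0.023],[0,0.04,-0.043,0,-0.015,-0.066,0.023],[0,0.04,-0.043,0,-0.015,-0.066,0.023],[0,0.04,-0.043,-0.04,-0.015,-0.066,0.023],[0,0.035,-0.042,-0.04,-0.015,-0.066,0.02],[0,0,0,-0.04,0,0,0]])

```text
time_s: 1.65
position: [0.55, 0.2111, 0.2092]
tcp_rot: [[-0.815, 0.122, 0.567], [0.1, 0.992, -0.07], [-0.571, -0.001, -0.821]]
force: [1.9, -0.8, -1.3]
opening: 0.999
```

>>> play_rows(targets=[[0,0,0,0,0,0,0],[0,0,0,0,0,0,0]])

```text
time_s: 1.9
position: [0.55, 0.2146, 0.2117]
tcp_rot: [[-0.814, 0.117, 0.569], [0.096, 0.993, -0.067], [-0.573, -0.0, -0.82]]
force: [0.3, 0.5, 0.2]
opening: 0.999
```

```bash
python3 - <<'E'
from h import *
S=slotR(-6.8);m=np.array([.602,.2,.135]);go(m+.08*S[:,2],toolR(S))
w=bot.get_calibration("wrist");im=bot.capture("wrist");cv2.imwrite("pics/w1.png",im)
np.savez("w1.npz",**w)
for x in(-.045,.045):print(proj(w,m+S@[x,0,0]))
E
```

```text
shift [ 0.0065 -0.0092 -0.0112] rotvec [-0.0001 -0.0011 -0.001 ] F [0.3 0.5 0.2] t 1.9 q [ 18.  23. 111. -46.  19. -25.]
[269.45730367 161.66653243]
[270.1951949  255.75970283]
```

View pics/w1.png

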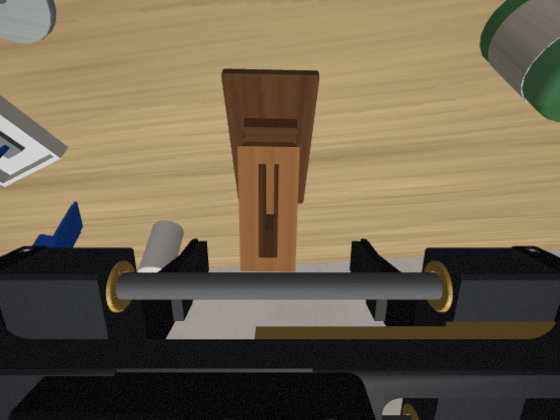

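The wrist view shows the slot running from about (269,164) to (269,258). My estimate predicted v from 162 to 256, so they agree to within a few mm. I'll refine it from the slot mask.

```bash
python3 - <<'E'
from h import *
im=cv2.imread("pics/w1.png");w=dict(np.load("w1.npz"))
g=im.max(2).astype(int)
for v in(154,158,162,166,175,200,230,250,256,260,264):print(v,g[v,234:304:2])
print(g[155:172,265],g[248:266,265]); print(g[155:172,274],g[248:266,274])
E
```

```text
154 [ 91  92 141 146 146 145 145 145 142 142 146 153 149 146 147 145 143 141
 139 138 142 146 147 145 145 145 144 144 144 143 144 148 156 101  95]
158 [ 93  94 139 145 147 145 146 147 143 142 148 153 149 148 147 143 145 143
 141 141 145 147 148 147 143 146 143 142 144 139 143 150 155  94  91]
162 [ 93  94 138 147 145 144 145 143 142 141 146 152 148 148 146 143 144 142
 138 140 142 147 146 146 144 145 145 145 145 140 145 148 153  91  89]
166 [103  92 139 145 145 143 144 145 144 141 144 151 113  73  72  62 128 144
 145 140 104  69  96 147 146 144 145 145 144 141 144 149 145  93  91]
175 [149  93 136 146 144 146 147 144 143 142 145 150 113  75  78  62 128 144
 145 142  97  71 114 147 143 144 145 143 145 142 144 151 137  88  89]
200 [189 190 158 145 146 144 143 142 140 142 145 150 120  80  75  65 130 145
 142 139  89  74 132 145 145 142 146 146 142 142 147 152 103  95  96]
230 [173 174 174 147 148 145 142 142 143 139 145 150 119  81  75  67  67  68
  66  67  74  74 137 147 146 144 144 140 139 143 150 162 180 181 180]
250 [181 181 183 155 146 145 141 143 140 139 145 148 120  80  75  68  66  65
  68  64  76  75 148 147 143 145 142 141 140 146 148 179 189 188 189]
256 [185 185 185 160 148 146 145 144 141 139 143 148 118  70  70  66  68  62
  63  63  67  73 148 148 142 144 141 139 139 144 149 170 179 177 178]
260 [184 185 186 158 149 146 144 142 139 138 142 147 148 148 148 143 145 141
 138 140 146 150 147 147 145 146 142 140 139 146 149 168 173 172 172]
264 [177 176 176 158 148 144 143 145 140 138 142 148 148 148 146 144 144 140
 139 142 145 148 149 147 143 144 142 140 140 144 149 160 158 158 159]
[143 143 143 142 142 145 143 144 144  85  65  61  66  66  67  65  64] [ 70  68  67  64  70  64  65  64  66 101 141 142 145 145 144 143 144 144]
[143 144 145 145 142 146 144 142 143 112 106 104 105 106 100  97  99] [ 75  74  76  74  75  76  74  73  67 105 140 145 146 148 146 147 145 147]
```

```bash
python3 - <<'E'
from h import *
w=dict(np.load("w1.npz"))
a=onz(w,(268.2,163.9),.1092);b=onz(w,(267.8,257.4),.1608);d=b-a
print(a,b,(a+b)/2,np.linalg.norm(d),np.degrees(np.arctan2(d[1],d[0])))
m=np.array([.602,.2,.135]);
Rk=toolR(Ro.from_euler("z",18.9,degrees=True).as_matrix());go([.5385,-.1494,.25],Rk)
E
```

```text
[0.56783624 0.20289153 0.1092    ] [0.64146953 0.19287927 0.1608    ] [0.60465288 0.1978854  0.135     ] 0.09046914237336591 -7.743284631431009
shift [-0.0118 -0.3643  0.0375] rotvec [-0.066   0.6127  0.4335] F [ 0.5 -0.1  0.1] t 1.95 q [ 18.  23. 111. -46.  19. -25.]
```

>>> play_rows(targets=[[0,0,0,0.038,0,0,0],[0,-0.0015,-0.0455,0,-0.0083,0.0766,0.0542],[0,-0.0015,-0.0455,0,-0.0083,0.0766,0.0542],[0,-0.0015,-0.0455,0,-0.0083,0.0766,0.0542],[0,-0.0015,-0.0455,0,-0.0083,0.0766,0.0542],[0,-0.0015,-0.0455,0,-0.0083,0.0766,0.0542],[0,-0.0015,-0.0455,0,-0.0083,0.0766,0.0542],[0,-0.0015,-0.0455,0,-0.0083,0.0766,0.0542],[0,-0.0015,-0.0455,0,-0.0083,0.0766,0.0542],[0,0,0,0,0,0,0],[0,0,0,0,0,0,0]])

```text
time_s: 3.32
position: [0.5388, -0.1136, 0.2482]
tcp_rot: [[-0.959, -0.278, 0.062], [-0.279, 0.96, -0.014], [-0.056, -0.031, -0.998]]
force: [0.4, -0.9, -0.3]
opening: 1.002
```

```bash
python3 - <<'E'
from h import *
Rk=toolR(Ro.from_euler("z",18.9,degrees=True).as_matrix());go([.5385,-.1494,.25],Rk)
w=bot.get_calibration("wrist");im=bot.capture("wrist");cv2.imwrite("pics/w2.png",im);np.savez("w2.npz",**w)
k=big(redmask(im));r=cv2.minAreaRect(k);print(r)
for p in cv2.boxPoints(r):print(p,onz(w,p,.132).round(4))
E
```

```text
shift [-0.0003 -0.0358  0.0018] rotvec [0.0123 0.0626 0.0471] F [ 0.4 -0.9 -0.3] t 3.325 q [ -24.   21.   94.    1.   61. -131.]
((243.42428588867188, 188.22784423828125), (106.67072296142578, 26.076705932617188), 85.76361083984375)
[226.48158 136.00137] [ 0.4958 -0.1809  0.132 ]
[252.48703 134.07504] [ 0.4873 -0.1581  0.132 ]
[260.367   240.45432] [ 0.5896 -0.1232  0.132 ]
[234.36154 242.38065] [ 0.5998 -0.1489  0.132 ]
```

View pics/w2.png

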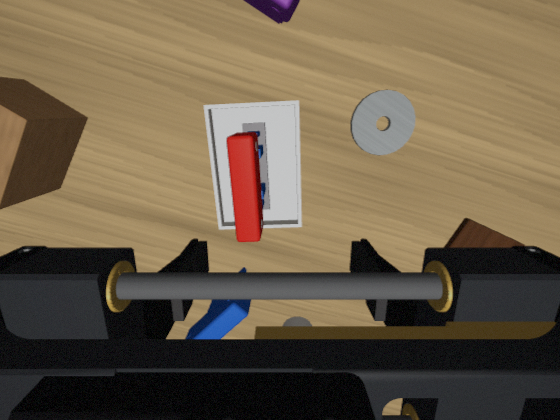

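The wrist view shows the red handle from (240,135) to (250,240), centred about (543,-152) mm. I'll move directly above it and measure again.

>>> play_rows(targets=[[0,0.001,-0.019,0,0.006,0.031,0.024],[0,0.001,-0.019,0,0.006,0.031,0.024],[0,0,0,0,0,0,0],[0,0,0,0,0,0,0],[0,0,0,0,0,0,0]])

```text
time_s: 4.0
position: [0.5401, -0.1513, 0.247]
tcp_rot: [[-0.946, -0.325, -0.002], [-0.325, 0.946, -0.0], [0.002, 0.0, -1.0]]
force: [-0.0, 0.4, -0.4]
opening: 1.001
```

```bash
python3 - <<'E'
from h import *
w=bot.get_calibration("wrist");im=bot.capture("wrist");cv2.imwrite("pics/w3.png",im)
k=big(redmask(im));r=cv2.minAreaRect(k);print(r)
P=np.array([onz(w,p,.132)[:2] for p in cv2.boxPoints(r)]);print(P.round(4),P.mean(0))
Rk=toolR(Ro.from_euler("z",19,degrees=True).as_matrix());go([*P.mean(0),.25],Rk)
E
```

```text
((277.0, 205.0), (104.0, 24.0), 90.0)
[[ 0.4961 -0.1808]
 [ 0.4887 -0.1593]
 [ 0.5898 -0.1234]
 [ 0.598  -0.1472]] [ 0.54316909 -0.15269869]
shift [ 0.003  -0.0011  0.0029] rotvec [ 0.0006 -0.0018  0.0007] F [0.3 0.3 0.5] t 4.05 q [ -27.   24.   90.   -0.   67. -136.]
```

>>> play_rows(targets=[[0,0.0025,-0.001,-0.03,0,0,0],[0,0,0,-0.035,0,0,0],[0,0,0,-0.035,0,0,0],[0,0,0,-0.03,0,0,0],[0,0,0,-0.02,0,0,0],[0,0,0,0,0,0,0],[0,0,0,0,0,0,0],[1,0,0,0,0,0,0],[1,0,0,0,0,0,0],[1,0,0,0,0,0,0],[1,0,0,0,0,0,0],[1,0,0,0,0,0,0]])

```text
time_s: 5.55
position: [0.5431, -0.1537, 0.097]
tcp_rot: [[-0.946, -0.324, -0.002], [-0.324, 0.946, -0.001], [0.002, -0.0, -1.0]]
force: [0.1, -0.3, -0.6]
opening: 0.518
```

>>> play_rows(targets=[[1,0,0,0,0,0,0],[1,0,0,0,0,0,0],[1,0,0,0,0,0,0]])

```text
time_s: 5.92
position: [0.543, -0.1536, 0.0969]
tcp_rot: [[-0.946, -0.324, -0.002], [-0.324, 0.946, -0.001], [0.002, -0.0, -1.0]]
force: [-0.5, 0.6, -0.1]
opening: 0.3
```

>>> play_rows(targets=[[1,0,0,0,0,0,0],[1,0,0,0,0,0,0],[1,0,0,0.01,0,0,0],[1,0,0,0.02,0,0,0],[1,0,0,0.03,0,0,0],[1,0,0,0.04,0,0,0],[1,0,0,0.04,0,0,0],[1,0,0,0.03,0,0,0],[1,0,0,0.03,0,0,0],[1,0,0,0.03,0,0,0],[1,0,0,0,0,0,0],[1,0,0,0,0,0,0]])

```text
time_s: 7.42
position: [0.542, -0.1532, 0.3257]
tcp_rot: [[-0.946, -0.324, -0.004], [-0.324, 0.946, 0.0], [0.004, 0.002, -1.0]]
force: [-0.5, -0.8, -2.3]
opening: 0.297
```

```bash
python3 - <<'E'
from h import *
w=bot.get_calibration("wrist");im=bot.capture("wrist");cv2.imwrite("pics/w4.png",im)
s=bot.read_state();R=s["tcp_rot"]
k=big(redmask(im));r=cv2.minAreaRect(k);print(r)
for p in cv2.boxPoints(r):print(p,(R.T@(onz(w,p,.132+s["position"][2]-.097)-s["position"])).round(4))
S=slotR(-7.2);m=np.array([.6045,.198,.135]);go(m+(.085+.04)*S[:,2],toolR(S))
E
```

```text
((279.0, 223.49996948242188), (53.99999237060547, 96.99998474121094), -0.0)
[252.      271.99997] [ 0.0063 -0.0137 -0.035 ]
[252.      174.99997] [ 0.0542 -0.0126 -0.0348]
[306.      174.99997] [ 0.0542  0.0115 -0.0347]
[306.      271.99997] [ 0.0063  0.0128 -0.0349]
shift [-0.0085  0.3602 -0.0878] rotvec [ 0.0611 -0.6176 -0.4417] F [-0.2 -0.3 -3.4] t 7.475 q [ -27.   20.   83.   -0.   78. -136.]
```

View pics/w4.png

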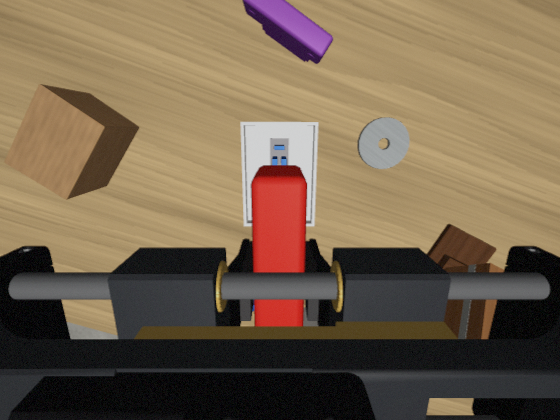

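The view shows the scraper held straight in the jaws. The handle's end face lies between about v=166 and v=186. I'll measure the handle's lengthwise offset in the grip.

```bash
python3 - <<'E'
from h import *
im=cv2.imread("pics/w4.png");print([(v,*im[v,279]) for v in range(158,196,2)])
w=bot.get_calibration("wrist");s=bot.read_state();R=s["tcp_rot"];o=s["position"]
for v,zt in((185,-.035),(186,-.035),(187,-.035),(165,.01),(166,.01),(167,.01)):
    print(v,(R.T@(onz(w,(279,v),o[2]-zt)-o)).round(4))
for x in (.055,): print(proj(w,o+R@[x,0,-.035]),proj(w,o+R@[x,0,.01]),[proj(w,o+R@[x,y,-.035]).round(1) for y in(-.013,.013)])
E
```

```text
[(158, np.uint8(157), np.uint8(155), np.uint8(159)), (160, np.uint8(159), np.uint8(157), np.uint8(160)), (162, np.uint8(160), np.uint8(157), np.uint8(160)), (164, np.uint8(159), np.uint8(157), np.uint8(160)), (166, np.uint8(9), np.uint8(17), np.uint8(95)), (168, np.uint8(10), np.uint8(13), np.uint8(97)), (170, np.uint8(18), np.uint8(22), np.uint8(101)), (172, np.uint8(4), np.uint8(8), np.uint8(96)), (174, np.uint8(15), np.uint8(17), np.uint8(100)), (176, np.uint8(15), np.uint8(20), np.uint8(135)), (178, np.uint8(26), np.uint8(35), np.uint8(182)), (180, np.uint8(29), np.uint8(40), np.uint8(192)), (182, np.uint8(44), np.uint8(55), np.uint8(199)), (184, np.uint8(57), np.uint8(65), np.uint8(206)), (186, np.uint8(60), np.uint8(69), np.uint8(208)), (188, np.uint8(62), np.uint8(72), np.uint8(209)), (190, np.uint8(60), np.uint8(70), np.uint8(208)), (192, np.uint8(61), np.uint8(71), np.uint8(209)), (194, np.uint8(59), np.uint8(68), np.uint8(208))]
185 [ 0.0498 -0.0004 -0.0348]
186 [ 0.0494 -0.0004 -0.0348]
187 [ 0.0489 -0.0004 -0.0348]
165 [ 0.053  -0.0004  0.0102]
166 [ 0.0525 -0.0004  0.0102]
167 [ 0.0519 -0.0004  0.0102]
[279.93716703 173.62420401] [279.67124393 161.74340449] [array([250.6, 173.6]), array([309.3, 173.6])]
```

>>> play_rows(targets=[[1,-0.001,0.04,0,0.0068,-0.0686,-0.049],[1,-0.001,0.04,0,0.0068,-0.0686,-0.049],[1,-0.001,0.04,0,0.0068,-0.0686,-0.049],[1,-0.001,0.04,0,0.0068,-0.0686,-0.049],[1,-0.001,0.04,0,0.0068,-0.0686,-0.049],[1,-0.001,0.04,0,0.0068,-0.0686,-0.049],[1,-0.001,0.04,0,0.0068,-0.0686,-0.049],[1,-0.001,0.04,0,0.0068,-0.0686,-0.049],[1,-0.001,0.04,0,0.0068,-0.0686,-0.049],[1,0,0,-0.02,0,0,0],[1,0,0,0,0,0,0],[1,0,0,0,0,0,0]])

```text
time_s: 8.98
position: [0.5342, 0.2001, 0.3062]
tcp_rot: [[-0.819, 0.122, 0.561], [0.097, 0.993, -0.074], [-0.566, -0.006, -0.824]]
force: [-0.2, 0.1, -3.3]
opening: 0.298
```

```bash
python3 - <<'E'
from h import *
S=slotR(-7.2);m=np.array([.6045,.198,.135]);go(m+(.085+.04)*S[:,2],toolR(S))
E
```

```text
shift [-0.0008  0.0069 -0.0688] rotvec [ 0.0053 -0.0096 -0.0035] F [-0.2  0.1 -3.3] t 8.975 q [ 16.  12. 107. -26.  31. -48.]
```

>>> play_rows(targets=[[1,0,0.003,-0.035,0.0025,-0.005,-0.002],[1,-0.001,0.004,-0.034,0.0025,-0.005,-0.0015],[1,0,0,0,0,0,0],[1,0,0,0,0,0,0],[1,0,0,0,0,0,0]])

```text
time_s: 9.6
position: [0.5347, 0.2076, 0.24]
tcp_rot: [[-0.809, 0.125, 0.574], [0.103, 0.992, -0.071], [-0.578, 0.002, -0.816]]
force: [0.5, 0.4, -2.9]
opening: 0.297
```

```bash
python3 - <<'E'
from h import *
S=slotR(-7.2);m=np.array([.6045,.198,.135]);T=m+(.085+.04)*S[:,2];go(T,toolR(S));print(S[:,2],S[:,0])
cs=bot.get_calibration("side");im=bot.capture("side");ct=bot.get_calibration("top");it=bot.capture("top")
cv2.imwrite("pics/s5.png",np.hstack([cv2.resize(im[95:225,200:320],None,fx=3.2,fy=3.2,interpolation=2),cv2.resize(it[130:260,160:280],None,fx=3.2,fy=3.2,interpolation=2)]))
w=bot.get_calibration("wrist");iw=bot.capture("wrist");cv2.imwrite("pics/w5.png",iw)
for x in(-.045,.045):print(proj(w,m+S@[x,0,0]))
E
```

```text
shift [-0.0014 -0.0007 -0.0026] rotvec [-0.0012  0.0059 -0.0004] F [ 0.5  0.4 -2.9] t 9.6 q [ 17.  19. 112. -41.  21. -30.]
[-0.56905361  0.07188819  0.81915204] [ 0.81269279 -0.10266697  0.57357644]
[277.98538125 155.52975791]
[278.06897317 240.58902129]
```

View pics/s5.png

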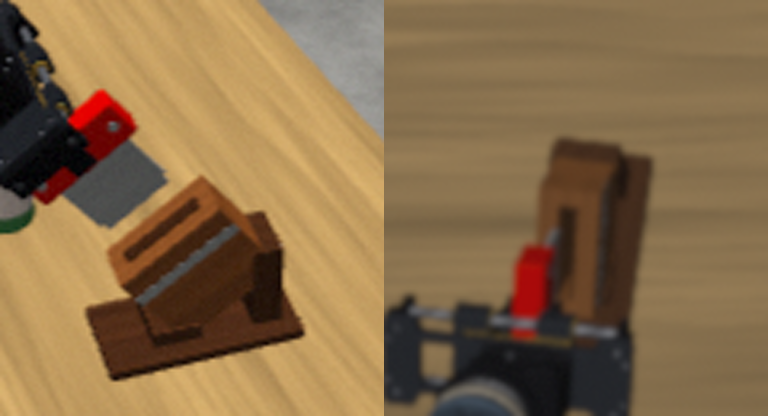

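View pics/w5.png

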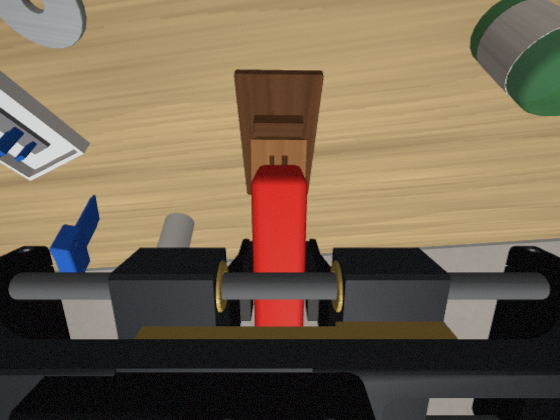

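The wrist view shows the slot's near end at u 270–288, v 155, where I predicted (278,155.5), and the blade is lined up with it. I'll start inserting.

>>> play_rows(targets=[[1,-0.0014,-0.0007,-0.0026,-0.001,0.006,0],[1,0.0068,-0.0009,-0.0098,0,0,0],[1,0.0068,-0.0009,-0.0098,0,0,0],[1,0.0068,-0.0009,-0.0098,0,0,0],[1,0.0034,-0.0004,-0.0049,0,0,0],[1,0.0034,-0.0004,-0.0049,0,0,0],[1,0.0034,-0.0004,-0.0049,0,0,0],[1,0,0,0,0,0,0],[1,0,0,0,0,0,0],[1,0,0,0,0,0,0]])

```text
time_s: 11.0
position: [0.5625, 0.203, 0.1914]
tcp_rot: [[-0.815, 0.124, 0.566], [0.101, 0.992, -0.072], [-0.571, -0.001, -0.821]]
force: [0.2, 0.1, -2.6]
opening: 0.296
```

```bash
cat > st.py <<'E'
from h import *
S=slotR(-7.2);m=np.array([.6045,.198,.135]);s=bot.read_state()
print("blade edge in slot mm",(1e3*(S.T@(s["position"]+s["tcp_rot"]@[0,0,.085]-m))).round(1),"F slot",(S.T@s["force"]).round(1),"M",s["moment"].round(2))
go(m+.010*S[:,2],toolR(S))
E
python3 st.py
```

```text
blade edge in slot mm [ -2.7  -0.3 -14.5] F slot [-1.4  0.2 -2.2] M [ 0.11  0.66 -0.03]
shift [ 0.0364 -0.0043 -0.0482] rotvec [ 0.0009 -0.0037 -0.001 ] F [ 0.2  0.1 -2.6] t 11.0 q [ 16.  25. 112. -51.  17. -21.]
```

The edge is 14.5 mm into the slot with only the payload's weight on the wrist. I'll correct x by 2 mm and continue.

>>> play_rows(targets=[[1,0.0018,-0.0002,0.0012,0,-0.004,0],[1,0.0034,-0.0004,-0.0049,0,0,0],[1,0.0034,-0.0004,-0.0049,0,0,0],[1,0.0034,-0.0004,-0.0049,0,0,0],[1,0.0034,-0.0004,-0.0049,0,0,0],[1,0.0034,-0.0004,-0.0049,0,0,0],[1,0.0034,-0.0004,-0.0049,0,0,0],[1,0.0034,-0.0004,-0.0049,0,0,0],[1,0.0034,-0.0004,-0.0049,0,0,0],[1,0,0,0,0,0,0],[1,0,0,0,0,0,0]])

```text
time_s: 12.38
position: [0.5914, 0.1995, 0.153]
tcp_rot: [[-0.813, 0.125, 0.569], [0.101, 0.992, -0.072], [-0.573, -0.001, -0.819]]
force: [-0.4, -0.4, -2.8]
opening: 0.294
```

```bash
python3 st.py
```

```text
blade edge in slot mm [ -0.5  -0.1 -62.7] F slot [-1.9 -0.5 -2.1] M [0.08 0.68 0.01]
shift [ 0.0074 -0.0008 -0.0098] rotvec [ 0.001  -0.0002 -0.0008] F [-0.4 -0.4 -2.8] t 12.375 q [ 14.  31. 110. -64.  14.  -9.]
```

>>> play_rows(targets=[[1,0.0028,-0.0004,-0.0041,0,0,0],[1,0.0028,-0.0004,-0.0041,0,0,0],[1,0.0006,-0.0001,-0.0008,0,0,0],[1,0,0,0,0,0,0],[1,0,0,0,0,0,0]])

```text
time_s: 13.0
position: [0.5977, 0.1987, 0.144]
tcp_rot: [[-0.813, 0.125, 0.569], [0.101, 0.992, -0.072], [-0.574, -0.001, -0.819]]
force: [0.4, 0.8, -2.9]
opening: 0.295
```

```bash
python3 st.py
```

```text
blade edge in slot mm [ -0.4  -0.2 -73.7] F slot [-1.4  0.8 -2.6] M [ 0.09  0.64 -0.  ]
shift [ 0.0011  0.0001 -0.0008] rotvec [ 0.001  -0.0001 -0.0008] F [ 0.4  0.8 -2.9] t 13.0 q [ 14.  32. 110. -67.  13.  -6.]
```

>>> play_rows(targets=[[1,0.0006,-0.0001,-0.0008,0,0,0],[1,0.0006,-0.0001,-0.0008,0,0,0],[1,0,0,0,0,0,0],[1,0,0,0,0,0,0]])

```text
time_s: 13.5
position: [0.5979, 0.1986, 0.1437]
tcp_rot: [[-0.812, 0.124, 0.57], [0.101, 0.992, -0.072], [-0.574, -0.001, -0.819]]
force: [-8.0, 1.3, 8.6]
opening: 0.299
```

```bash
python3 st.py
```

```text
blade edge in slot mm [ -0.3  -0.2 -74. ] F slot [-1.7  0.3 11.7] M [-0.08  0.69 -0.14]
shift [ 0.0009  0.0001 -0.0006] rotvec [ 0.0012  0.0009 -0.0013] F [-8.   1.3  8.6] t 13.5 q [ 14.  32. 110. -68.  13.  -5.]
```

The handle is seated, with 12 N of contact along the slot axis. I'll release and retract along the axis.

>>> play_rows(targets=[[0,0,0,0,0,0,0],[0,0,0,0,0,0,0],[0,0,0,0,0,0,0],[0,0,0,0,0,0,0],[0,0,0,0,0,0,0],[0,0,0,0,0,0,0],[0,0,0,0,0,0,0],[0,0,0,0,0,0,0]])

```text
time_s: 14.5
position: [0.5989, 0.1985, 0.1424]
tcp_rot: [[-0.813, 0.124, 0.569], [0.101, 0.992, -0.072], [-0.574, -0.001, -0.819]]
force: [-0.4, -0.4, -0.1]
opening: 0.989
```

>>> play_rows(targets=[[0,-0.0057,0.0007,0.0082,0,0,0],[0,-0.0114,0.0014,0.0164,0,0,0],[0,-0.0114,0.0014,0.0164,0,0,0],[0,-0.0114,0.0014,0.0164,0,0,0],[0,-0.0114,0.0014,0.0164,0,0,0],[0,-0.0114,0.0014,0.0164,0,0,0],[0,-0.0114,0.0014,0.0164,0,0,0],[0,0,0,0.03,0,0,0],[0,0,0,0,0,0,0],[0,0,0,0,0,0,0]])

```text
time_s: 15.75
position: [0.5243, 0.2072, 0.2784]
tcp_rot: [[-0.813, 0.125, 0.568], [0.101, 0.992, -0.073], [-0.573, -0.002, -0.82]]
force: [0.6, -0.1, 0.5]
opening: 1.003
```

```bash
python3 st.py; python3 - <<'E'
from h import *
im=bot.capture("side");iw=bot.capture("wrist")
cv2.imwrite("pics/f.png",np.hstack([cv2.resize(im[95:245,190:330],(392,420),interpolation=2),iw[:,100:480]]))
E
```

```text
blade edge in slot mm [16.  -1.  78.8] F slot [ 0.8 -0.1  0.1] M [ 0.07  0.36 -0.05]
shift [ 0.0746 -0.0085 -0.1352] rotvec [ 0.0015 -0.0012 -0.0004] F [ 0.6 -0.1  0.5] t 15.75 q [ 18.  14. 110. -32.  27. -40.]
```

View pics/f.png

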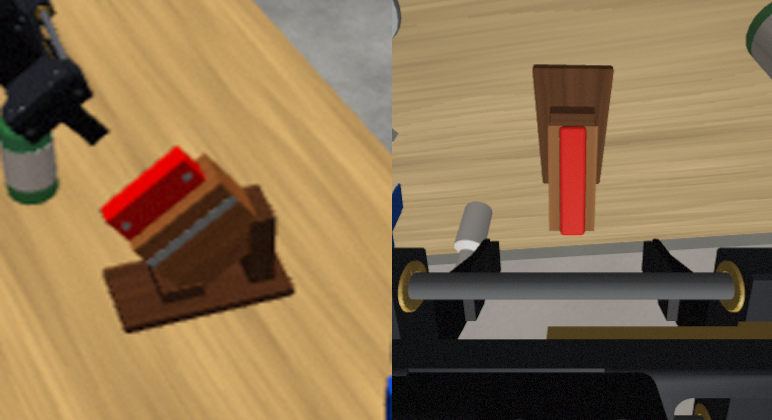

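The handle sits flush on the sloping face and centred on it, and the gripper is clear. I'll hand in.

```bash
python3 -c "
from rig import bot
bot.hand_in()"
```

```text
the job is handed in; nothing more can be done
```

The red-handled scraper is in the block's slot with its handle against the sloping face. I released it, backed the gripper off and handed the job in at about 16 s of the 42 s limit; no verdict was reported.

- **Before release:** the blade edge was about 74 mm below the mouth and within 0.5 mm of the slot's middle both ways, going by the arm's pose and my measured slot position. Contact along the slot axis was about 12 N.
- **After backing off:** the wrist and side views show the handle flush and centred on the face, with the gripper clear. The measured force was near zero.
- **Other objects:** I kept the arm's path clear of them and measured no unexpected contact forces. I did not re-measure their positions at the end.

No check failed or disagreed by more than 2–3 mm. The largest gap was a 2.7 mm lengthwise error early in the insertion, which I corrected.

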